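Lay a dismantled phone's parts out in the parts tray

ROBOT

A 6-joint arm with a two-finger parallel gripper is mounted at the origin on the work surface. World frame = base frame: x ahead of the robot, y to its left, z up, the work surface at z = 0. Lengths are in mm, angles in rad, forces in N, time in s.
With the tool pointing down it reaches from about 325 to 775 mm from the base axis. Payload 5.5 kg.
Tool frame: the origin (TCP) lies on the centre line of the jaws, within the pads' length; the fingertips stand 25 mm ahead of it and the grasp point (between the pads) lies 6 mm ahead of it; z points along the fingers, x is the direction in which the jaws open and shut, and the axes are right-handed (so a half turn about z gives the same grasp; the last joint's range is limited). The gripper opens to 88 mm and grips with 3 to 60 N. Pads are 20 mm wide; open, the fingers measure 115 mm over their backs; the gripper's body (75 mm by 178 mm) begins 61 mm behind the grasp point.
Start: joints at [1.288, 0.091, 1.231, -0, 1.82, -0.057], TCP at [134.335, 584.783, 247.631] pointing down, gripper open.
Joint ranges: [-2.87, 2.87], [-0.86, 2.18], [0.17, 2.46], [-1.51, 4.65], [0.06, 2.69], [-2.65, 2.65]. Speed limits (rad/s): [2.57, 2.57, 3.01, 3.14, 3.14, 3.14].

INTERFACE

Orientations are given as a unit quaternion [x, y, z, w].
In Python, from station import * gives the robot as it stands. The module is installed in compiled form; this text tells all that it offers. Calls block until the motion is done:
- movep(position, orientation): joint-space move of the TCP to a pose.
- move_linear(position, attitude=None, velocity=150, until_force=None): straight line of the TCP; attitude=None keeps the orientation; velocity is the mean speed in mm/s. With until_force (N) it stops when the force on the tool has changed by that much, and returns True; else False.
- move_j(angles): joint-space move.
- set_gripper(opening, f_grip=None): finger opening in mm; f_grip is the grip in N (None keeps the last); returns when the fingers have stopped.
- dwell(seconds).
- ik(position, orientation): joint angles nearest the present ones, or None.
- read_state(): the state.
- camera(name): name is "side" or "top"; returns the picture (480x640x3 uint8, blue, green, red); there is no depth.
- camera_params(name): a dict with "fx", "fy", "cx", "cy" (pixels), "rvec" (rotation vector, rad) and "tvec" (3), from world to camera coordinates, as OpenCV has them. Camera axes: x right, y down, z forward; pixel columns grow to the right and rows downward; lengths in mm; the calibration is good to about 2 mm. A picture is of the moment at which its call begins. camera_params takes no time and is no camera call.
A pose or a line that the arm cannot do raises PlanningError and nothing moves.
- sign_off(): hands the job in, once; it reports no verdict.
The state is a dict: "time": time; "qpos": joint angles; "dq": joint speeds; "effort": joint torques, N m; "position": TCP position; "orientation": TCP orientation; "force": force on the tool from outside, world axes, zero at the start; "wrist_torque": the same for the moment, N m; "finger_gap": finger opening in mm.
Only numpy, scipy, OpenCV 4.12 (cv2) and the standard library are available. Lean on these libraries where they do the work, as an engineer would, in place of code of your own. Each camera call takes 0.05 s, during which the arm holds its last target.

TASK

Gather this phone's four parts from the work mat into the parts tray: the long battery, the square camera block, the round loudspeaker and the charging-port module, each laid flat, face up, centred on and in line with its own silhouette in the tray. Set the parts down, do not drop them, and leave the short battery and the narrow camera block, which belong to another phone, where they lie.

Things in the scene. Friction and masses are not known exactly. Their poses are not given: they have to be found in the camera images.
- battery_c (a point): the long battery: flat black pack with silver foil on its top and a narrow copper strip across one end, 82 x 38 x 11 mm, 55 g. Lies flat and face up on a 2 mm thick mat. The point is its centre, 5.5 mm above its underside; x along its 82 mm length (copper end at +x), z up
- camera_c (a point): the square camera block: bare metal, 30 x 30 x 14 mm, with four small lenses in a square on its top, 30 g. Lies flat and face up on a 2 mm thick mat. The point is its centre, 7 mm above its underside; x and y along its sides, z up
- speaker_c (a point): the round loudspeaker: black disc with a steel rim and dark mesh on top, diameter 36 mm, 12 mm high, 30 g. Lies flat and face up on a 2 mm thick mat. The point is its centre, 6 mm above its underside; z up
- board_c (a point): the charging-port module: a narrow bar with a green circuit board on top, steel socket at its +x end, 64 x 22 x 10 mm, 20 g. Lies flat and face up on a 2 mm thick mat. The point is its centre, 5 mm above its underside; x along its 64 mm length, z up
- short_battery_c (a point): the short battery: same make as the long one but only 54 x 38 x 11 mm. It belongs to another phone: leave it where it lies. The point is its centre, 5.5 mm above its underside; x along its length, z up
- narrow_camera_c (a point): the narrow camera block: as the square one but 30 x 16 x 14 mm with only two lenses in a line. It belongs to another phone: leave it where it lies. The point is its centre, 7 mm above its underside; x along its length, z up
- rest_battery_c (a point): flat grey insert, 100 x 72 x 5 mm, with the flush black silhouette of the long battery (a 90 x 46 mm rectangle, its long side along x). One of four, in two rows of two (104 mm apart along x, 76 mm along y), in a fixed aluminium tray 240 x 188 mm with a 10 mm high rim; which is where varies. The point is the silhouette's centre on the insert's top face, 8 mm above the table; x along the insert's long side, z up
- rest_camera_c (a point): flat grey insert, 100 x 72 x 5 mm, with the flush black silhouette of the square camera block (a 38 x 38 mm square). One of four, in two rows of two (104 mm apart along x, 76 mm along y), in a fixed aluminium tray 240 x 188 mm with a 10 mm high rim; which is where varies. The point is the silhouette's centre on the insert's top face, 8 mm above the table; x along the insert's long side, z up
- rest_speaker_c (a point): flat grey insert, 100 x 72 x 5 mm, with the flush black silhouette of the loudspeaker (a disc of 44 mm diameter). One of four, in two rows of two (104 mm apart along x, 76 mm along y), in a fixed aluminium tray 240 x 188 mm with a 10 mm high rim; which is where varies. The point is the silhouette's centre on the insert's top face, 8 mm above the table; x along the insert's long side, z up
- rest_board_c (a point): flat grey insert, 100 x 72 x 5 mm, with the flush black silhouette of the charging-port module (a 72 x 30 mm rectangle, its long side along x). One of four, in two rows of two (104 mm apart along x, 76 mm along y), in a fixed aluminium tray 240 x 188 mm with a 10 mm high rim; which is where varies. The point is the silhouette's centre on the insert's top face, 8 mm above the table; x along the insert's long side, z up
Mind the look-alikes: they are no part of the job. What is shaped like the part that bears board_c but blue or pink is not meant.

How it is judged (in metres and radians):
At the end, for the whole second after the job is handed in: Each part rests flat, face up (0.15 rad) on its own silhouette, centre within 12 mm of it (4 mm in height); battery and module lengthwise, camera sides (any quarter turn), within 0.22 rad of the silhouette's; short battery and narrow camera within 20 mm of their starts (horizontal distance between battery_c and rest_battery_c below 0.012 m and z of battery_c in the frame of rest_battery_c between 0.0015 and 0.0095 m and angle between each of battery_c, camera_c, speaker_c, board_c's own z axis and vertical below 0.15 rad and linear speed of each of battery, camera, speaker, board below 0.02 m/s and angle between the x axis of battery_c and the x axis of rest_battery_c, either way round below 0.22 rad and horizontal distance between camera_c and rest_camera_c below 0.012 m and z of camera_c in the frame of rest_camera_c between 0.003 and 0.011 m and (angle between the x axis of camera_c and the x axis of rest_camera_c, either way round below 0.22 rad or angle between the x axis of camera_c and the y axis of rest_camera_c, either way round below 0.22 rad) and horizontal distance between speaker_c and rest_speaker_c below 0.012 m and z of speaker_c in the frame of rest_speaker_c between 0.002 and 0.01 m and horizontal distance between board_c and rest_board_c below 0.012 m and z of board_c in the frame of rest_board_c between 0.001 and 0.009 m and angle between the x axis of board_c and the x axis of rest_board_c, either way round below 0.22 rad and distance of each of short_battery_c, narrow_camera_c from where it was at the start of the episode below 0.02 m); the robot touches nothing.
It fails at once if one of the four parts falls instead of being set down (more than about 25 mm of free fall) ((linear speed of battery above 0.7 m/s and contact force between battery and the fingers below 0.01 N) or (linear speed of camera above 0.7 m/s and contact force between camera and the fingers below 0.01 N) or (linear speed of speaker above 0.7 m/s and contact force between speaker and the fingers below 0.01 N) or (linear speed of board above 0.7 m/s and contact force between board and the fingers below 0.01 N)).
It fails at once if the short battery, which belongs to another phone, is moved by more than 20 mm (distance of short_battery_c from where it was at the start of the episode above 0.02 m).
It fails at once if the narrow camera block, which belongs to another phone, is moved by more than 20 mm (distance of narrow_camera_c from where it was at the start of the episode above 0.02 m).
It also fails if it takes over 99 s, if anything falls off the work surface, if the arm or the gripper's body presses on something with over 40 N, if the wrist force passes 120 N, or if a joint passes its speed limit or range.

## Working session

There is one attempt and no reset: what is moved stays moved. The work goes in short steps, each a Python script; the robot and the scene stay as the last script left them, time stands still between calls to the robot, and variables do not carry over. Pictures are saved under pics/ and viewed, and the job is handed in when it is done.

```bash
mkdir -p pics
python3 - <<'E'
from station import *
import cv2
for n in("top","side"):
    im=camera(n); cv2.imwrite(f"pics/{n}0.png",im); print(n,camera_params(n))
print(read_state())
E
```

```text
top {'fx': 598.0459502595537, 'fy': 598.0459502595537, 'cx': 323.87876100818414, 'cy': 256.96559142848866, 'rvec': array([ 2.1331321 , -2.09547138,  0.16071981]), 'tvec': array([ -59.2039732 ,  463.14374332, 1049.71317831])}
side {'fx': 479.9018945038511, 'fy': 479.9018945038511, 'cx': 316.86419086809525, 'cy': 234.43656550119405, 'rvec': array([ 2.11759641, -0.59575599,  0.32455624]), 'tvec': array([-426.09385626,  137.24524268,  848.53337803])}
{'time': 0.1, 'qpos': array([ 1.28833008e+00,  9.17635589e-02,  1.23176589e+00, -8.54412777e-06,
        1.81986682e+00, -5.66786348e-02]), 'dq': array([-0.00040449, -0.00141592, -0.00344345,  0.00020654,  0.00168389,
        0.00072389]), 'effort': array([ 3.12457902e-03, -4.47851086e+01, -4.07574213e+01,  7.02047884e-02,
        2.83012079e-02, -1.36597068e-04]), 'position': array([134.2471873 , 584.53460849, 246.6316956 ]), 'orientation': array([ 7.82264375e-01,  6.22945932e-01, -7.33752388e-04,  5.24295350e-04]), 'force': array([-0.75814715,  1.00525048,  0.33020206]), 'wrist_torque': array([-0.00937137, -0.0034508 , -0.02744662]), 'finger_gap': 88.0480627383493}
```

View pics/top0.png

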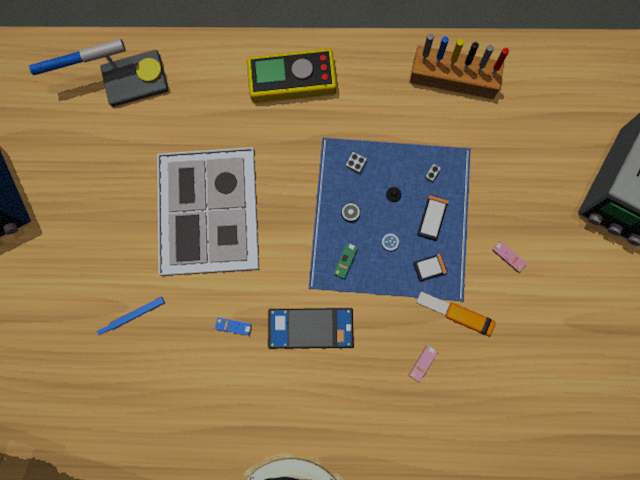

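View pics/side0.png

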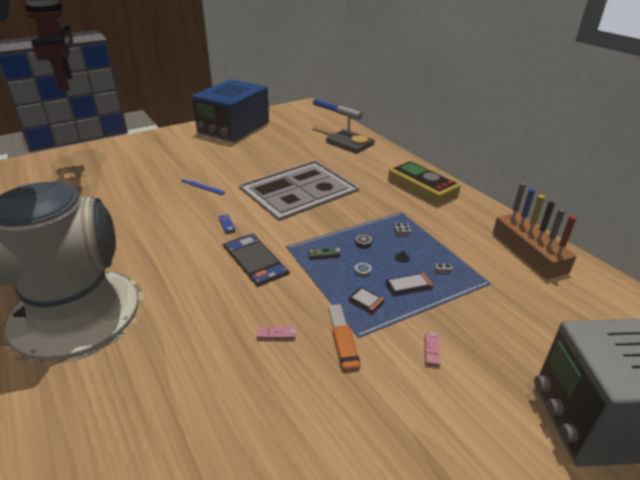

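Run:
```python
import cv2
im=cv2.imread("pics/top0.png")
cv2.imwrite("pics/crop1.png",cv2.resize(im[130:305,300:480],None,fx=3.3,fy=3.3,interpolation=cv2.INTER_CUBIC))
cv2.imwrite("pics/crop2.png",cv2.resize(im[140:285,145:270],None,fx=4,fy=4,interpolation=cv2.INTER_CUBIC))
im=cv2.imread("pics/side0.png")
cv2.imwrite("pics/crop3.png",cv2.resize(im[160:330,235:490],None,fx=3.1,fy=3.1,interpolation=cv2.INTER_CUBIC))
```

```text
(no output)
```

View pics/crop1.png

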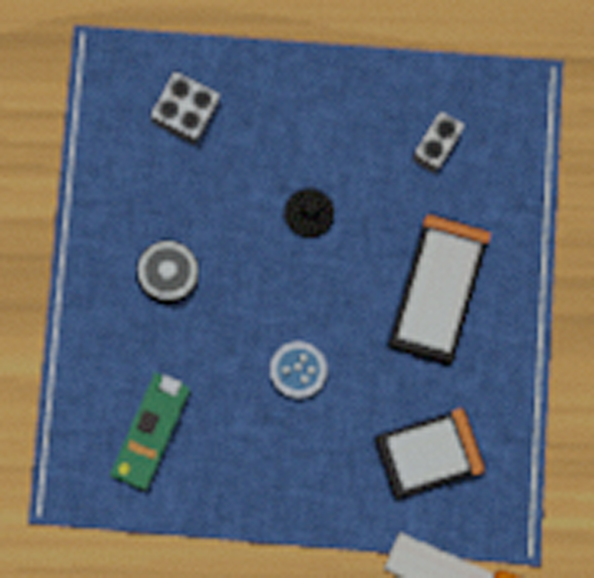

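View pics/crop2.png

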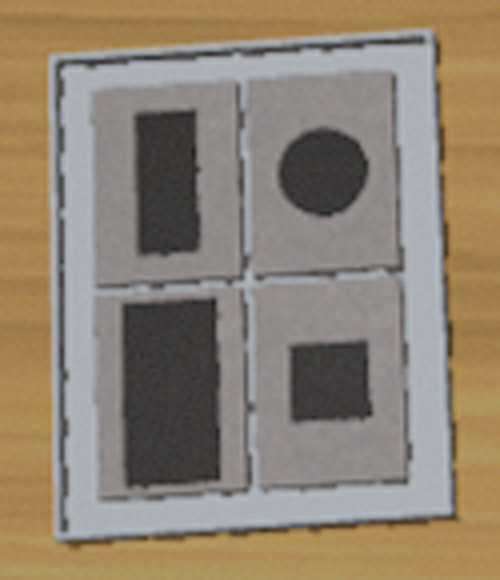

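View pics/crop3.png

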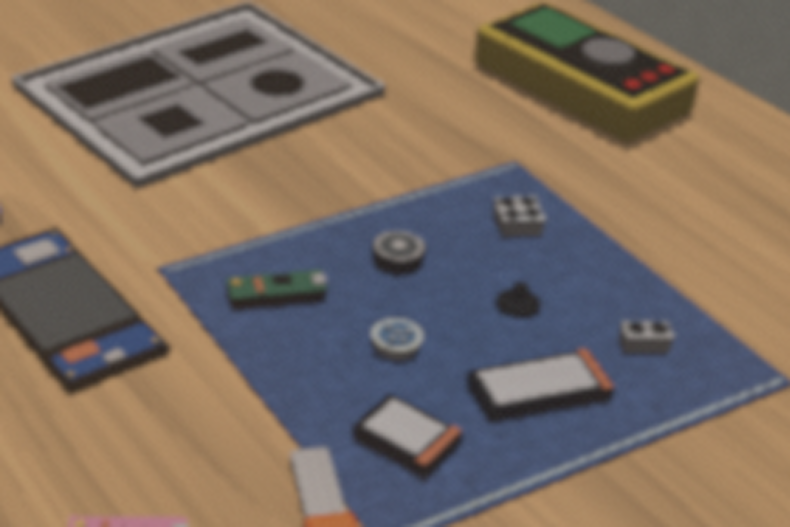

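```bash
cat > vis.py <<'E'
import numpy as np,cv2
from station import camera,camera_params
def K(p): return np.array([[p["fx"],0,p["cx"]],[0,p["fy"],p["cy"]],[0,0,1]])
def P(n):
    p=camera_params(n); R=cv2.Rodrigues(p["rvec"])[0]
    return K(p),R,np.array(p["tvec"]).reshape(3)
def ray(n,uv,z):
    k,R,t=P(n); uv=np.atleast_2d(np.asarray(uv,float))
    d=np.c_[uv,np.ones(len(uv))]@np.linalg.inv(k).T@R; c=-R.T@t
    return c+d*((z-c[2])/d[:,2])[:,None]
def proj(n,X):
    p=camera_params(n); return cv2.projectPoints(np.atleast_2d(np.asarray(X,float)),p["rvec"],p["tvec"],K(p),None)[0][:,0]
def tri(uvt,uvs):
    M=[k@np.c_[R,t] for k,R,t in (P("top"),P("side"))]
    X=cv2.triangulatePoints(M[0],M[1],np.array(uvt,float).reshape(2,1),np.array(uvs,float).reshape(2,1))
    return (X[:3]/X[3])[:,0]
def blob(mask,seed,r):
    m=np.zeros_like(mask); x,y=seed; m[y-r:y+r,x-r:x+r]=mask[y-r:y+r,x-r:x+r]
    n,l,s,c=cv2.connectedComponentsWithStats(m)
    keep=[i for i in range(1,n) if s[i,4]>=3]
    i=max(keep,key=lambda i:s[i,4])
    return np.where(l==i,255,0).astype(np.uint8)
def cen(h):
    m=cv2.moments(h); return m["m10"]/m["m00"],m["m01"]/m["m00"]
E
python3 - <<'E'
import cv2,numpy as np
for n,pts in (("top",[(433,215),(422,233),(441,200),(350,160),(351,212),(343,205),(358,219),(346,262),(384,150),(236,183),(235,236),(228,245),(433,177),(337,150)]),("side",[(405,285),(400,291),(424,283),(400,228),(402,234),(364,241),(360,249),(324,253),(324,260),(272,185),(290,199),(284,193)])):
    im=cv2.imread(f"pics/{n}0.png"); h=cv2.cvtColor(im,cv2.COLOR_BGR2HSV)
    for p in pts: print(n,p,im[p[1],p[0]],h[p[1],p[0]])
E
```

```text
top (433, 215) [173 174 172] [ 75   3 174]
top (422, 233) [56 52 52] [120  18  56]
top (441, 200) [ 64 116 180] [ 13 164 180]
top (350, 160) [124 125 122] [ 80   6 125]
top (351, 212) [182 182 178] [ 90   6 182]
top (343, 205) [109  72  54] [110 129 109]
top (358, 219) [60 41 22] [105 162  60]
top (346, 262) [ 82 113  56] [ 74 129 113]
top (384, 150) [116  77  58] [110 127 116]
top (236, 183) [59 63 67] [15 30 67]
top (235, 236) [58 56 59] [160  13  59]
top (228, 245) [118 117 123] [175  12 123]
top (433, 177) [136 134 134] [120   4 136]
top (337, 150) [122  85  63] [109 123 122]
side (405, 285) [161 164 169] [ 11  12 169]
side (400, 291) [43 43 45] [ 0 11 45]
side (424, 283) [154 156 162] [  8  13 162]
side (400, 228) [69 70 74] [ 6 17 74]
side (402, 234) [66 67 71] [ 6 18 71]
side (364, 241) [85 86 88] [10  9 88]
side (360, 249) [103  78  68] [111  87 103]
side (324, 253) [75 92 68] [69 67 92]
side (324, 260) [105  81  70] [111  85 105]
side (272, 185) [41 47 54] [14 61 54]
side (290, 199) [42 48 54] [15 57 54]
side (284, 193) [117 119 126] [  7  18 126]
```

```bash
cat > find.py <<'E'
from vis import *
def masks(im):
    h=cv2.cvtColor(im,cv2.COLOR_BGR2HSV); H,S,V=cv2.split(h)
    u=lambda b:(b*255).astype(np.uint8)
    return dict(bright=u((S<60)&(V>118)),copper=u((H>4)&(H<20)&(S>90)&(V>90)),
      top=u(((S<60)&(V>118))|((H>4)&(H<20)&(S>90)&(V>90))),green=u((H>50)&(H<92)&(S>55)|((S<50)&(V>120))),dark=u((V<90)),obj=u(~((H>98)&(H<122)&(S>65))))
T=dict(battery=("top",(433,218),28,(409,283),20),camera=("bright",(356,162),14,(403,228),11),speaker=("bright",(351,212),14,(364,240),11),
 board=("green",(345,261),20,(324,253),18),short=("top",(430,267),20,(367,299),19),narrow=("bright",(433,172),12,(443,267),11),
 r_board=("dark",(187,185),22,(306,174),22),r_speaker=("dark",(226,183),16,(325,186),13),r_battery=("dark",(188,238),26,(272,186),24),r_camera=("dark",(228,235),15,(290,199),13))
Z=dict(battery=13,camera=16,speaker=14,board=12,short=13,narrow=16)
if __name__=="__main__":
    A=cv2.imread("pics/top0.png");B=cv2.imread("pics/side0.png");ma,mb=masks(A),masks(B)
    for k,(m,st,rt,ss,rs) in T.items():
        out=[]
        for im,mm,s,r,nm in((A,ma,st,rt,"top"),(B,mb,ss,rs,"side")):
            b=blob(mm[m],s,r); pts=cv2.findNonZero(b); h=cv2.convexHull(pts); out.append(h)
            cv2.polylines(im,[h],True,(0,0,255),1)
        ct,cs=cen(out[0]),cen(out[1]); X=tri(ct,cs)
        z=Z.get(k,8); W=ray("top",out[0][:,0].astype(float),z)[:,:2].astype(np.float32)
        (c,sz,a)=cv2.minAreaRect(W)
        Ws=ray("side",cs,z)[0]
        print(k,np.round(ct,1),np.round(cs,1),"tri",np.round(X,1),"| top",np.round(ray("top",ct,z)[0][:2],1),"side",Ws[:2].round(1),"rect",np.round(c,1),np.round(sz,1),round(a,1))
    cv2.imwrite("pics/chk1.png",np.hstack([cv2.resize(A[130:305,150:480],None,fx=2.4,fy=2.4)]))
    cv2.imwrite("pics/chk2.png",cv2.resize(B[160:330,235:490],None,fx=3.1,fy=3.1))
E
python3 find.py
```

```text
battery [433.4 214.9] [409.4 281.2] tri [ 551.3 -254.    15. ] | top [ 553.1 -255. ] side [ 550.8 -251.8] rect [ 552.  -254.7] [37.4 74.8] 74.3
camera [355.7 161.2] [402.6 227. ] tri [ 655.9 -107.2   16.4] | top [ 656.4 -107.4] side [ 655.7 -106.7] rect [ 656.2 -107.4] [30.9 30.3] 62.9
speaker [350.4 211.4] [363.5 238.1] tri [556.4 -98.4  17.4] | top [557.6 -98.6] side [558.9 -94.5] rect [557.4 -98.8] [33.2 32.2] 0.7
board [345.  260.4] [328.2 251. ] tri [466.3 -91.1  12.5] | top [463.6 -89.8] side [471.3 -91.8] rect [464.2 -90.1] [22.9 65.7] 67.8
short [431.9 266.3] [367.7 298.6] tri [ 454.2 -250.8   14. ] | top [ 454.7 -251.1] side [ 454.3 -249.8] rect [ 454.4 -250. ] [37.7 46.7] 17.4
narrow [432.7 171.6] [440.7 265.5] tri [ 634.2 -252.6   18.5] | top [ 637.3 -254.5] side [ 632.3 -249.7] rect [ 637.2 -254.4] [17.  30.6] 58.9
r_board [186.4 185.4] [306.2 174.9] tri [605.2 218.7   9.9] | top [606.7 218.8] side [605.4 222.1] rect [607.1 218.7] [71.  29.2] 3.7
r_speaker [225.3 182.5] [323.9 186.4] tri [612.2 143.5   9.7] | top [613.5 143.5] side [612.4 146.3] rect [613.7 143.6] [40.8 41.4] 66.5
r_battery [187.4 237.9] [272.9 186. ] tri [502.  210.3   9.8] | top [503.  210.6] side [502.5 213.5] rect [503.5 210.3] [89.1 44.1] 3.7
r_camera [227.3 235.1] [289.8 198.5] tri [508.5 134.4  10.2] | top [509.6 134.6] side [509.2 137.9] rect [509.8 134.6] [37.  36.4] 4.5
```

View pics/chk1.png

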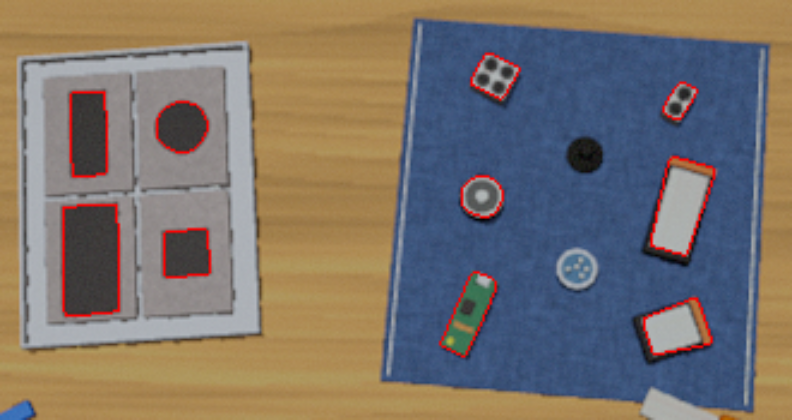

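View pics/chk2.png

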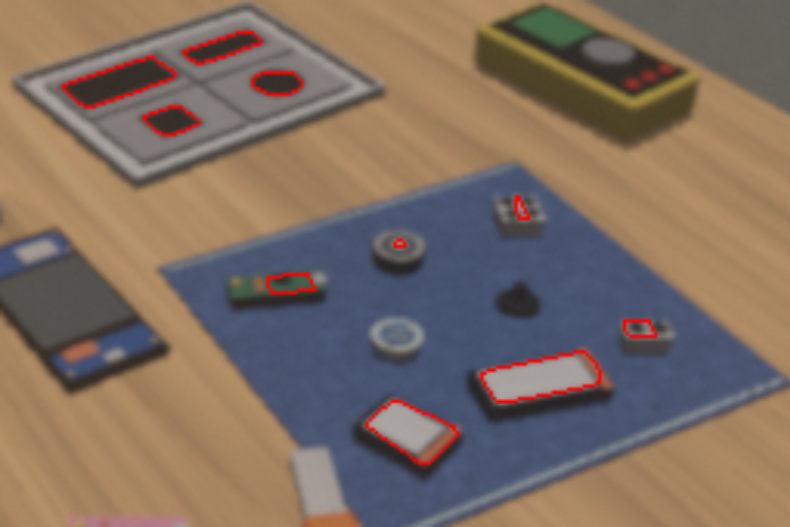

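Long battery is at top px (433,218), and the short one at (430,267) is the look-alike. The square camera is at (356,162), and the narrow one is at (433,172). The speaker is the dark mesh disc with a steel rim at (351,212). It could be mistaken for the blue dish with screws at (391,242) or the black suction cup at (394,194). The module is the green bar at (345,261), with look-alikes in blue at (233,327) and in pink at (510,257) and (424,363). The close crop confirms all four choices. The side masks for the speaker, camera and module only caught part of each face, so I'll redo those heights with tighter masks.

Run:
```python
from find import *
A=cv2.imread("pics/top0.png");B=cv2.imread("pics/side0.png")
h=cv2.cvtColor(B,cv2.COLOR_BGR2HSV);H,S,V=cv2.split(h); u=lambda b:(b*255).astype(np.uint8)
ms=dict(speaker=u((S<45)&(V>78)),camera=u((S<45)&(V>100)),board=u(((H>35)&(H<95)&(S>35)&(V>50)&(V<130))|((S<40)&(V>75))))
# whole-object outline in top for size checks
ma=masks(A)
for k,m in ms.items():
    _,st,rt,ss,rs=T[k]
    b=np.zeros_like(m);x,y=ss;b[y-rs:y+rs,x-rs:x+rs]=m[y-rs:y+rs,x-rs:x+rs]
    b=cv2.morphologyEx(b,cv2.MORPH_CLOSE,np.ones((3,3))) ; b=blob(b,ss,rs)
    hs=cv2.convexHull(cv2.findNonZero(b)); ht=cv2.convexHull(cv2.findNonZero(blob(ma[T[k][0]],st,rt)))
    cv2.polylines(B,[hs],True,(0,0,255),1); print(k,tri(cen(ht),cen(hs)).round(1),np.round(cen(hs),1))
h=cv2.convexHull(cv2.findNonZero(blob(ma["obj"],(433,218),28)))
print("battery whole",cv2.minAreaRect(ray("top",h[:,0].astype(float),7.5)[:,:2].astype(np.float32)))
cv2.imwrite("pics/chk3.png",cv2.resize(B[210:310,290:460],None,fx=4.5,fy=4.5))
```

```text
speaker [556.5 -98.2  15.6] [363.2 238.8]
camera [ 655.8 -107.2   16.6] [402.5 227. ]
board [462.7 -89.4  12.9] [323.5 251.4]
battery whole ((549.6748046875, -255.0016632080078), (39.917354583740234, 83.63263702392578), 74.04094696044922)
```

View pics/chk3.png

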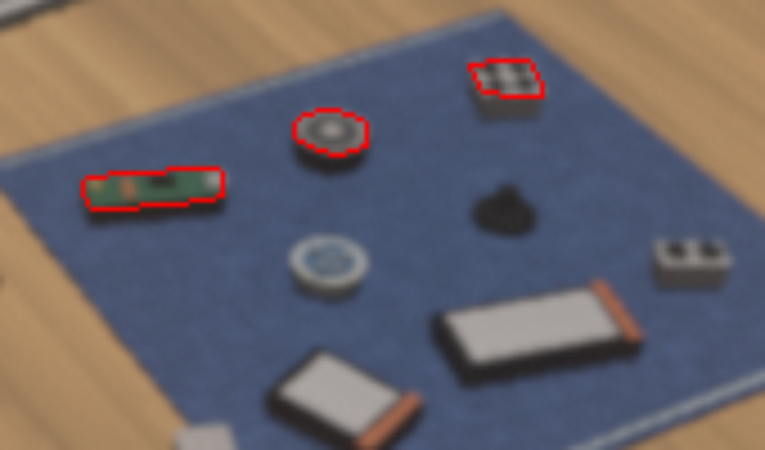

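The outlines now cover the whole top faces. Measured tops are 15.6, 16.6, 12.9 and 15.0 mm (expected 14, 16, 12 and 13) and the silhouettes are at about 9.9 mm (expected 8), all within calibration. The tray is yawed about 4.7°. Starting with the camera block.

```bash
cat > act.py <<'E'
from station import *
import numpy as np
def q(deg): a=np.radians(deg)/2; return [np.cos(a),np.sin(a),0,0]
def log(t):
    s=read_state(); print(t,"t%.1f"%s["time"],s["position"].round(1),"gap%.1f"%s["finger_gap"],"F",s["force"].round(1))
HI=110
def pick(x,y,a,width,tip=5,f=20):
    set_gripper(min(88,width+26))
    movep([x,y,HI],q(a)); 
    move_linear([x,y,45+tip],velocity=150)
    hit=move_linear([x,y,25+tip],velocity=60,until_force=8); log("down hit=%s"%hit)
    set_gripper(max(0,width-8),f); log("grip")
    move_linear([x,y,HI],velocity=120); log("lift")
def place(x,y,a,width,tip=5):
    movep([x,y,HI],q(a)); log("over")
    move_linear([x,y,25+tip+6+10],velocity=150)
    hit=move_linear([x,y,25+tip+6-1.5],velocity=25,until_force=3); log("set hit=%s"%hit)
    set_gripper(width+18); log("open")
    move_linear([x,y,HI],velocity=150)
E
python3 - <<'E'
from act import *
pick(656.2,-107.4,-27.1,30)
E
```

```text
down hit=False t4.9 [ 655.9 -107.4   29.4] gap55.7 F [ 0.6 -0.1  0.6]
grip t5.4 [ 656.4 -107.5   30.3] gap29.4 F [-0.1 -0.2  0.6]
lift t6.2 [ 655.8 -107.3  109. ] gap29.7 F [-0.1  0.1  0.4]
```

Run:
```python
from act import *
import cv2
place(509.6,134.6,4.7,30)
pick(557.4,-98.7,0,36); 
cv2.imwrite("pics/top1.png",cv2.resize(camera("top")[130:305,150:480],None,fx=2.4,fy=2.4))
```

```text
over t7.3 [510.2 133.9 110. ] gap30.0 F [-0.6 -0.5 -0.1]
set hit=True t8.3 [510.  134.7  36.1] gap29.7 F [-0.4  0.1  3.8]
open t8.8 [509.3 134.5  35. ] gap48.2 F [-0.2  0.9 -0.1]
down hit=False t11.9 [557.1 -98.7  29.5] gap62.2 F [0.5 0.3 0.1]
grip t12.5 [557.6 -98.7  30.3] gap35.2 F [-0.3 -0.7  0.5]
lift t13.3 [557.  -98.6 109.1] gap35.3 F [-0.6  0.5 -0.3]
```

View pics/top1.png

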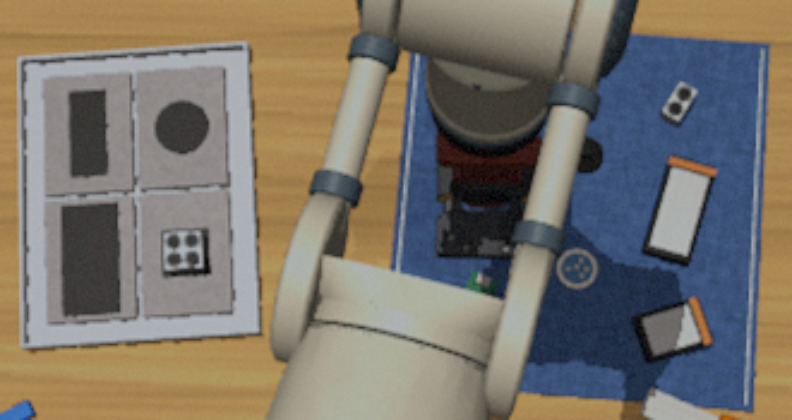

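The camera block sits centred and aligned on its square at crop px (186,251). The speaker is gripped, with a 35 mm gap that fits its 36 mm diameter. Continuing.

Run:
```python
from act import *
import cv2
place(613.6,143.6,20,36)
pick(463.7,-90.0,67.8,22,tip=4.5)
place(606.9,218.7,94.7,22,tip=4.5)
pick(549.0,-254.2,74.3,38)
```

```text
over t14.3 [613.5 142.4 109.6] gap35.2 F [ 0.2 -0.2 -0.2]
set hit=True t15.3 [614.  143.7  35.6] gap35.3 F [1.6 0.6 2.3]
open t15.8 [613.3 143.5  34.6] gap53.7 F [-0.6 -0.3 -0.1]
down hit=False t19.0 [463.5 -90.   29.2] gap48.1 F [-0.2 -0.8  0.4]
grip t19.6 [463.8 -90.   29.7] gap22.0 F [-0.6 -0.1  1.4]
lift t20.4 [463.3 -89.9 109.1] gap22.2 F [ 0.4  0.8 -1. ]
over t21.7 [606.9 217.5 110. ] gap21.8 F [ 0.6 -1.2  0.8]
set hit=True t22.7 [607.2 218.8  35.5] gap22.0 F [-0.1 -0.3  3.4]
open t23.2 [606.6 218.5  34.4] gap40.0 F [ 0.8 -0.7  0.4]
down hit=False t27.2 [ 548.8 -254.1   29.6] gap64.1 F [-0.6 -0.2 -0.1]
grip t27.7 [ 549.1 -254.2   30.3] gap37.8 F [-0.4  0.4  1. ]
lift t28.6 [ 548.6 -254.   109. ] gap37.9 F [ 0.3  0.3 -1.4]
```

Run:
```python
from act import *
from find import *
place(503.2,210.4,94.7,38)
s=read_state(); movep([400,-350,250],q(0)); log("clear")
A=camera("top");B=camera("side"); cv2.imwrite("pics/top2.png",A);cv2.imwrite("pics/side2.png",B)
m=masks(A)
for k,mk,s,r,z,t in(("battery","top",(187,238),25,19,(503.2,210.4)),("camera","bright",(228,235),13,22,(509.7,134.6)),("speaker","bright",(226,183),14,20,(613.6,143.6)),("board","green",(187,185),20,18,(606.9,218.7)),("short","top",(430,267),20,13,(454.4,-250)),("narrow","bright",(433,172),12,16,(637.2,-254.4))):
    b=blob(m[mk],s,r);h=cv2.convexHull(cv2.findNonZero(b)); c=cv2.minAreaRect(ray("top",h[:,0].astype(float),z)[:,:2].astype(np.float32))
    cv2.polylines(A,[h],True,(0,0,255),1); print(k,np.round(c[0],1),np.round(c[1],1),round(c[2],1),"target",t)
cv2.imwrite("pics/chk4.png",cv2.resize(A[130:305,150:480],None,fx=2.4,fy=2.4))
cv2.imwrite("pics/chk5.png",cv2.resize(B[150:330,235:490],None,fx=3,fy=3))
```

```text
over t30.3 [503.6 209.6 109.9] gap37.9 F [ 0.   0.4 -0.5]
set hit=True t31.3 [503.6 210.5  36.1] gap38.0 F [0.1 0.3 4.6]
open t31.8 [502.8 210.2  34.9] gap56.0 F [-0.3  0.3 -0.9]
clear t34.5 [ 400.5 -349.3  249.7] gap56.0 F [0.4 1.1 0.1]
battery [501.9 209.8] [98.1 93.6] 3.1 target (503.2, 210.4)
camera [507.8 131.6] [49.5 47.3] 2.6 target (509.7, 134.6)
speaker [609.8 140.8] [55.5 52.1] 2.6 target (613.6, 143.6)
board [605.8 216.3] [80.9 75.7] 3.2 target (606.9, 218.7)
short [ 454.4 -250. ] [37.7 46.7] 17.4 target (454.4, -250)
narrow [ 637.2 -254.4] [17.  30.6] 58.9 target (637.2, -254.4)
```

View pics/chk4.png

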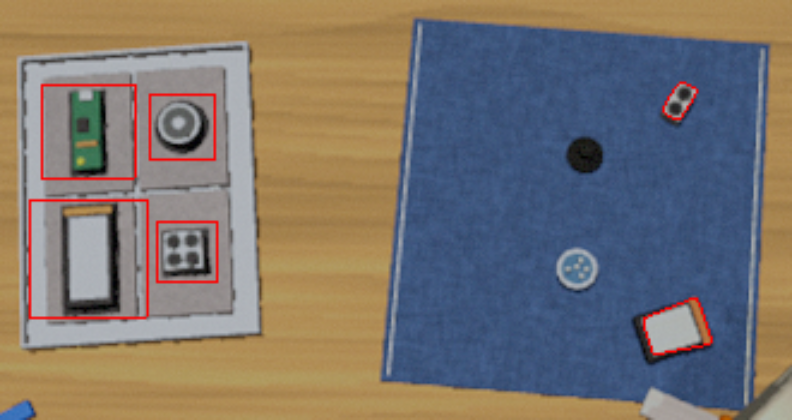

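View pics/chk5.png

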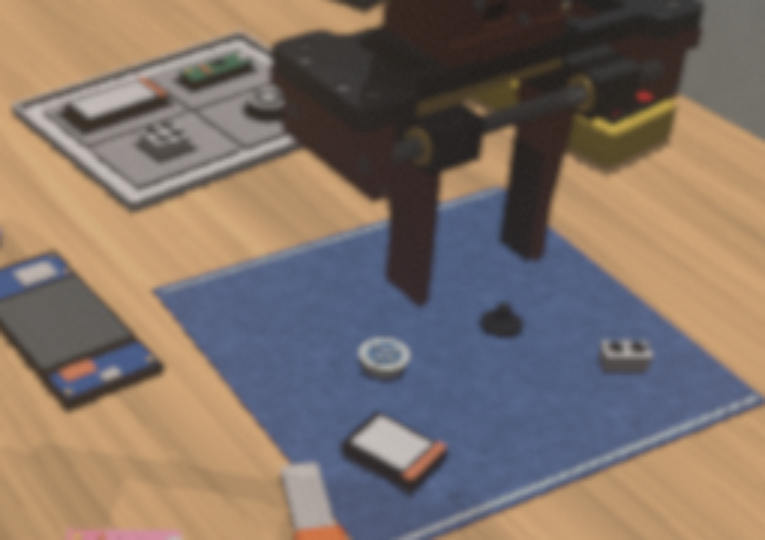

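All four parts appear flat on their silhouettes and the look-alikes haven't moved. My part masks in the tray leaked into the grey inserts, so those four numbers are invalid. I'll re-measure with stricter thresholds.

Run:
```python
from find import *
A=cv2.imread("pics/top2.png");H,S,V=cv2.split(cv2.cvtColor(A,cv2.COLOR_BGR2HSV));u=lambda b:(b*255).astype(np.uint8)
br=u(((S<40)&(V>145))|((H>5)&(H<22)&(S>90)&(V>110))); gr=u((H>50)&(H<92)&(S>70))
for k,mk,s,r,z,t in(("battery",br,(187,236),19,19,(503.2,210.4)),("camera",br,(228,235),13,22,(509.7,134.6)),("speaker",br,(225,182),13,20,(613.6,143.6)),("board",gr,(186,184),20,18,(606.9,218.7))):
    mk=cv2.morphologyEx(mk,cv2.MORPH_CLOSE,np.ones((3,3))) if k=="speaker" else mk
    h=cv2.convexHull(cv2.findNonZero(blob(mk,s,r))); c=cv2.minAreaRect(ray("top",h[:,0].astype(float),z)[:,:2].astype(np.float32))
    cv2.polylines(A,[h],True,(0,0,255),1); print(k,np.round(c[0],1),np.round(c[1],1),round(c[2],1),"target",t)
cv2.imwrite("pics/chk6.png",cv2.resize(A[140:285,145:270],None,fx=4,fy=4))
```

```text
battery [505.4 212.3] [71.4 38.2] 0.8 target (503.2, 210.4)
camera [507.8 131.6] [49.5 47.3] 2.6 target (509.7, 134.6)
speaker [612.3 142.9] [50.4 48.2] 2.7 target (613.6, 143.6)
board [605.2 216.1] [66.2 25. ] 3.6 target (606.9, 218.7)
```

View pics/chk6.png

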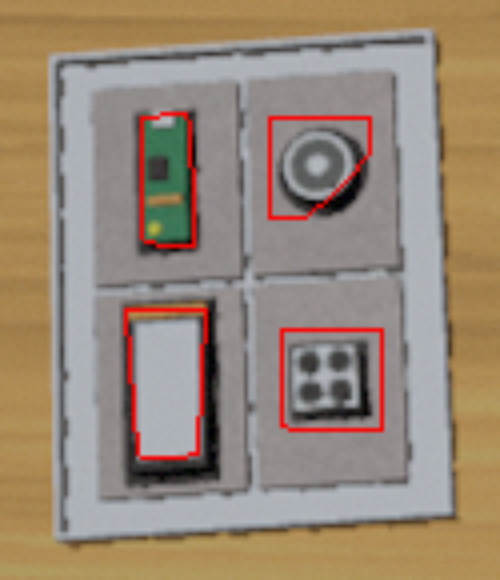

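Run:
```python
from find import *
A=cv2.imread("pics/top2.png");V=A[...,1]
g=cv2.HoughCircles(cv2.resize(V[165:200,208:243],None,fx=8,fy=8,interpolation=cv2.INTER_CUBIC),cv2.HOUGH_GRADIENT,1,300,param1=80,param2=15,minRadius=65,maxRadius=90)
c=g[0,0]; uv=(c[:2]+.5)/8-.5+[208,165]; print("speaker",uv,ray("top",uv,20)[0].round(1),"r mm",c[2]/8*1.72)
d=(V[222:248,214:242]<90).astype(np.uint8); n,l,s,ce=cv2.connectedComponentsWithStats(d)
L=[(s[i,4],ce[i]+[214,222]) for i in range(1,n) if 4<s[i,4]<40]; print(L)
for uv in ((226.4,234.0),): print("camera by eye",ray("top",uv,22)[0].round(1))
```

```text
speaker [224.25 181.25] [612.2 143.2  20. ] r mm 15.243501
[(np.int32(18), array([221.83333333, 230.11111111])), (np.int32(16), array([229.375, 229.75 ])), (np.int32(18), array([222.22222222, 237.5       ]))]
camera by eye [508.6 133.6  22. ]
```

```bash
python3 -c "
from station import *
sign_off(); print(read_state()['time'])"
```

```text
the job is handed in; nothing more can be done
the job is handed in; nothing more can be done
```

I placed the camera block, loudspeaker, charging-port module and long battery on their silhouettes and handed the job in at about 35 s of the 99 s. Each part was lowered until contact force and then released. No verdict was given.

**Final position checks (top view):**

| Part | Offset from target | Limit |
|---|---|---|
| Camera block | about 1.5 mm | 12 mm |
| Loudspeaker | about 1.5 mm | 12 mm |
| Charging-port module | about 3 mm | 12 mm |
| Long battery | about 3 mm | 12 mm |

- **Alignment:** The module lies about 1° off the tray's 4.7° yaw. The battery's outline measured about 4° off. I judged the camera block by eye, and it looked in line. The limit is about 12.6°.
- **Look-alikes:** The short battery and narrow camera block measured the same before and after.

**Checks that were weak or disagreed:**
- **Bad masks:** My first after-placing masks leaked into the grey inserts. I re-measured the loudspeaker with a circle fit and the camera block from its corners by eye, backed by three of its four lenses.
- **Battery reading:** The battery figure comes from its foil and copper, which don't cover the whole pack, so it is only good to a few millimetres.
- **Heights:** Two-view heights came out 0.5 to 2 mm above the stated values, within calibration. I did not re-measure heights after placing, and the arm partly hid the loudspeaker in the last side picture.

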